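# Set the column angle gauge on the sprung test stud

## Robot

A 6-joint arm with a two-finger parallel gripper is mounted at the origin on the work surface. World frame = base frame: x ahead of the robot, y to its left, z up, the work surface at z = 0. Lengths are in m, angles in rad, forces in N, time in s.
With the tool pointing down it reaches from about 0.425 to 0.95 m from the base axis. Payload 14.7 kg.
Tool frame: the origin (TCP) lies at the very end of the fingers, on their centre line; the grasp point (between the pads) lies 19 mm behind it; z points along the fingers, y is the line along which they close (so a half turn about z gives the same grasp; the last joint's range is limited). The gripper opens to 85 mm and grips with 20 to 120 N. Pads are 22 mm wide; open, the fingers measure 114 mm over their backs; the gripper's body (76 mm by 85 mm) begins 54 mm behind the grasp point. The pads swing forward as they close: fully open they stand 13 mm farther back than shut.
Start: joints at [1.173, 0.48, 1.596, -0, 1.065, -0.047], TCP at [0.223, 0.61, 0.211] pointing down, gripper open.
Joint ranges: [-2.75, 2.75], [-0.82, 2.05], [0.23, 2.67], [-1.56, 4.7], [0.09, 2.69], [-2.92, 2.92]. Speed limits (rad/s): [1.89, 1.89, 2.39, 3.01, 3.01, 3.01].

## Interface

Orientations are given as a unit quaternion [w, x, y, z].
In Python, from cell import manip gives the robot as it stands.
- The arm moves only by the tool carry_out, never from a script. Its argument "steps" is a list of rows, each an object with "offset": the shift along the world's x, y, z in mm, a list of three; "delta_rot": the turn, a rotation vector about the world's x, y, z in degrees, a list of three; "fingers": the finger opening in mm, from 0 to 85.4. In form: [{"offset": [tx, ty, tz], "delta_rot": [wx, wy, wz], "fingers": fingers}, ...]. A call has 1 to 12 rows; each row is the pose to reach, as a shift and turn from the pose commanded when the call began; what a row does not reach only later rows make up. A row lasts 1/12 s, in which the tool goes at most 41.7 mm and 7.16 degrees, less where a joint would pass 70% of its speed; a pose out of reach is approached as far as the arm can. A call with a gripper value outside its range is refused whole. The fingers move at their own pace and stop on an object; "newtons" is the grip in N (left out, the last holds). Time passes only in rows, so rows that repeat a pose let the fingers close. It gives the time, the measured TCP pose, the force, the opening and the grip force at its end, in the units of the state.
- manip.read_state(): the state, without advancing time (a new reading comes with each control period).
- manip.get_image(name): name is "side" or "top"; returns the picture (420x560x3 uint8, red, green, blue); there is no depth.
- manip.camera_params(name): a dict with "intrinsics" (3x3 intrinsics, pixels), "rvec" (rotation vector, rad) and "tvec" (3), from world to camera coordinates, as OpenCV has them. Camera axes: x right, y down, z forward; pixel columns grow to the right and rows downward; lengths in m; the calibration is good to about 2 mm. A picture is of the moment at which its call begins. camera_params takes no time and is no camera call.
- manip.sign_off(): hands the job in; it is judged then, once.
The state is a dict: "clock": time; "q": joint angles; "dq": joint speeds; "joint_torque": joint torques, N m; "position": TCP position; "orientation": TCP orientation; "ft_force": force on the tool from outside, world axes, zero at the start; "ft_torque": the same for the moment, N m; "finger_gap": finger opening in m; "grasp_force": force on a finger pad.
Only numpy, scipy, OpenCV 4.12 (cv2) and the standard library are available. Lean on these libraries where they do the work, as an engineer would, in place of code of your own. Each camera call takes 0.05 s, during which the arm holds its last target. There are 200 camera calls.

## Task

First clear the cork bung and the white plastic offcut off the blue plate of the test stud and drop both into the green waste bin. Then take the angle gauge by its orange grip, set its flat base across the brass ridge of the sprung stud (middle of the base on the ridge, dial looking along the ridge), pressing the stud roughly half-way down, and rock the gauge until its swinging black pointer settles on the red mark. Finish while still holding the gauge like that, still and with only your fingers and the stud carrying it, and do not disturb the glass beaker or the white reagent bottle.

Things in the scene. Friction and masses are not known exactly. Their poses are not given: they have to be found in the camera images.
- bin: Green open-topped waste bin, fixed, outside 150 x 150 mm, 70 mm tall, walls 4 mm. Origin: centre of its underside, on the table; z up.
- stud_base: Fixed test stand: blue plate 130 mm (x) x 250 mm (y), 8 mm thick, its top 8 mm above the table, with a dark steel collar (54 mm across, top 30 mm above the table) in the middle that guides the sprung brass stud. Origin: centre of the plate's underside; z up; its x axis is the direction of the brass ridge.
- stud_top (a point): Middle of the crest of the brass ridge, 70 mm above the table when not pressed; moves down with the stud. The stud head is a brass disc of 50 mm across (top 50 mm above the table) that carries a round-crested ridge 44 mm long along the plate's x axis (crest radius 8 mm) and, 16.5 mm to its +y side, a brass bump 11 mm lower than the crest, so that the head is uneven. A gauge let go does not stay on it. Axes as stud_base.
- stud (a joint): How far the sprung stud is pressed straight down, m: 0 up, 0.012 bottomed. About 1.1 N starts it, about 5.5 N holds it 6 mm down, 9.5 N bottoms it (0.7 N per mm).
- gauge: Loose pendulum angle gauge, about 0.35 to 0.52 kg, 180 mm tall, standing upright on the table at the start: flat aluminium base 44 mm (x) x 116 mm (y) x 10 mm, black round housing 124 mm across and 24 mm thick (centre 70 mm above the underside), white dial on its +x face, orange grip on top. Origin: centre of its underside; z up through the grip; x is the dial's normal, within 0.6 rad of world x at the start (dial away from the robot). It rocks about its x axis.
- gauge_foot (a point): Centre of the flat underside of the gauge's base (same as its origin).
- gauge_grip (a point): Point on the gauge's orange grip to take it by, 160 mm straight above the centre of its underside. The grip is 30 mm (gauge x) x 24 mm (gauge y) and runs from 136 to 180 mm above the underside; the housing's top lies at 132 mm.
- pointer (a joint): Angle of the freely swinging black pointer on the dial, rad, about the gauge's x axis (0 = at the grip end of the dial, positive towards the gauge's -y). A brass weight keeps the pointer vertical, so when the gauge is turned by +a about its own x axis the pointer reads -a. It swings at about 3 Hz and settles in about 1.5 s.
- mark (a joint): Angle of the red mark on the dial, same sense and zero as the pointer; set beforehand between -0.34 and 0.34 and stays there. The pointer is on the mark when both joints read the same.
- pointer_tip (a point): Tip of the black pointer (3 mm wide, 50 mm from the dial's centre). Its z axis points along the pointer.
- mark_tip (a point): Middle of the red mark, 50 mm from the dial's centre, 9 mm wide, 16 mm long. Its z axis points outward from the dial's centre.
- bung: Loose cork bung standing on the blue plate, tapered, 26 mm across below, 31 mm on top, 34 mm tall, 20 g. Origin: centre of its underside.
- offcut: Loose white plastic offcut standing on the blue plate, 26 mm (x) x 34 mm (y) x 32 mm tall, 40 g. Origin: centre of its underside.
- beaker: Loose empty glass beaker, 72 mm across, 95 mm tall, beyond the work area; to be left alone. Origin: centre of its underside.
- reagent: Loose white bottle with blue cap, 64 mm across, 130 mm tall, beyond the work area; to be left alone. Origin: centre of its underside.

How it is judged:
On the way, in this order (a step that is already met when the one before it is completed fails the run):
1. the bung and the offcut lie in the bin, let go (x of bung in the frame of bin between -0.075 and 0.075 m and y of bung in the frame of bin between -0.075 and 0.075 m and z of each of bung, offcut in the frame of bin below 0.065 m and x of offcut in the frame of bin between -0.075 and 0.075 m and y of offcut in the frame of bin between -0.075 and 0.075 m and contact force between the fingers and bung below 0.1 N and contact force between the fingers and offcut below 0.1 N), for 0.2 s.
2. the gauge, held in the fingers, stands on the ridge and presses the stud down (contact force between gauge and stud_base above 0.8 N and distance between gauge_foot and stud_top below 0.02 m and value of joint stud above 0.0015 m and contact force between the fingers and gauge above 1 N), for 0.2 s.
At the end, for the whole second after the job is handed in: Debris in bin. Gauge held in the fingers, off the table, at rest, base centre within 20 mm of the ridge crest's middle and dial normal within 0.26 rad of the ridge; stud 2-10.5 mm down, force over 0.8 N; pointer within 0.08 rad of the mark, under 0.2 rad/s (x of bung in the frame of bin between -0.075 and 0.075 m and y of bung in the frame of bin between -0.075 and 0.075 m and z of each of bung, offcut in the frame of bin below 0.065 m and x of offcut in the frame of bin between -0.075 and 0.075 m and y of offcut in the frame of bin between -0.075 and 0.075 m and contact force between gauge and stud_base above 0.8 N and distance between gauge_foot and stud_top below 0.02 m and value of joint stud between 0.002 and 0.0105 m and angle between the x axis of gauge_foot and the x axis of stud_base, either way round below 0.26 rad and angle between the z axis of pointer_tip and the z axis of mark_tip, either way round below 0.08 rad and velocity of joint pointer between -0.2 and 0.2 rad/s and linear speed of gauge below 0.02 m/s and contact force between the fingers and gauge above 1 N and contact force between gauge and table below 0.1 N); the arm keeps its last pose, push and grip.
It fails at once if the glass beaker is shifted by more than 30 mm or tipped (distance of beaker from where it was at the start of the episode above 0.03 m or angle between beaker's own z axis and vertical above 0.5 rad).
It fails at once if the reagent bottle is shifted by more than 30 mm or tipped (distance of reagent from where it was at the start of the episode above 0.03 m or angle between reagent's own z axis and vertical above 0.5 rad).
It also fails if it takes over 72 s, if anything falls off the work surface, if the arm or the gripper's body presses on something with over 40 N, if the wrist force passes 120 N, or if a joint passes its speed limit or range.

## Working session

There is one attempt and no reset: what is moved stays moved. The work goes in short steps, Python scripts to look and compute and a tool call to move; the robot and the scene stay as the last step left them, time stands still between calls to the robot, and variables do not carry over. Pictures are saved under pics/ and viewed, at most 10 in all, crops included, and the job is handed in when it is done.

Besides the shell and the picture viewer there is one more tool, called after "Call:" by a JSON object that holds its "method" and its "body". carry_out: Moves the arm, as the interface text tells. Its arguments: {"type":"object","properties":{"steps":{"type":"array","items":{"type":"object","properties":{"offset":{"type":"array","items":{"type":"number"}},"delta_rot":{"type":"array","items":{"type":"number"}},"fingers":{"type":"number"}}}},"newtons":{"type":"number"}},"required":["steps"]}

```bash
mkdir -p pics; cat > h.py <<'E'
import numpy as np, cv2
from cell import manip
def cam(n):
    p=manip.camera_params(n); K=np.array(p["intrinsics"]);R=cv2.Rodrigues(np.array(p["rvec"],float))[0];t=np.array(p["tvec"],float).ravel()
    return K,R,t
def ray(n,uv):
    K,R,t=cam(n); d=R.T@np.linalg.solve(K,np.array([uv[0],uv[1],1.])); return -R.T@t,d
def onz(n,uv,z):
    o,d=ray(n,uv); return o+d*(z-o[2])/d[2]
def proj(n,P):
    K,R,t=cam(n); c=K@(R@np.array(P,float)+t); return c[:2]/c[2]
def tri(u1,u2,n1="top",n2="side"):
    (o1,d1),(o2,d2)=ray(n1,u1),ray(n2,u2)
    A=np.stack([d1,-d2],1); s=np.linalg.lstsq(A,o2-o1,rcond=None)[0]
    a,b=o1+s[0]*d1,o2+s[1]*d2; return (a+b)/2,np.linalg.norm(a-b)
def shot(n,f=None):
    im=np.ascontiguousarray(manip.get_image(n)[:,:,::-1])
    if f: cv2.imwrite("pics/"+f,im)
    return im
E
python3 - <<'E'
from h import *
for n in("top","side"):
    shot(n,n+"0.png"); K,R,t=cam(n); print(n,K.round(1).tolist(),(-R.T@t).round(3),R[2].round(3))
print(manip.read_state())
E
```

```text
top [[533.5, 0.0, 273.7], [0.0, 533.5, 208.9], [0.0, 0.0, 1.0]] [0.485 0.041 1.552] [ 0.072  0.009 -0.997]
side [[476.8, 0.0, 280.1], [0.0, 476.8, 216.2], [0.0, 0.0, 1.0]] [0.447 0.849 0.626] [ 0.135 -0.847 -0.515]
{'clock': 0.1, 'q': array([ 1.17340129e+00,  4.80743971e-01,  1.59679564e+00, -6.12140229e-06,
        1.06512585e+00, -4.66114462e-02]), 'dq': array([-4.99369419e-04, -1.31502455e-03, -8.42363196e-04, -7.69003330e-04,
       -1.48377807e-05, -5.45579226e-04]), 'joint_torque': array([-4.04304046e-04, -9.52242208e+01, -4.31045616e+01, -1.93248529e-04,
        5.17162334e-03,  8.60138414e-06]), 'position': array([0.22320029, 0.61006179, 0.21045859]), 'orientation': array([-1.15496895e-04,  1.74492447e-01,  9.84658366e-01, -5.23830942e-04]), 'ft_force': array([0.09999221, 0.34270461, 0.03181636]), 'ft_torque': array([-0.04608316, -0.01010053, -0.04623959]), 'grasp_force': 0.0, 'finger_gap': 0.08540889517844802}
```

View pics/top0.png

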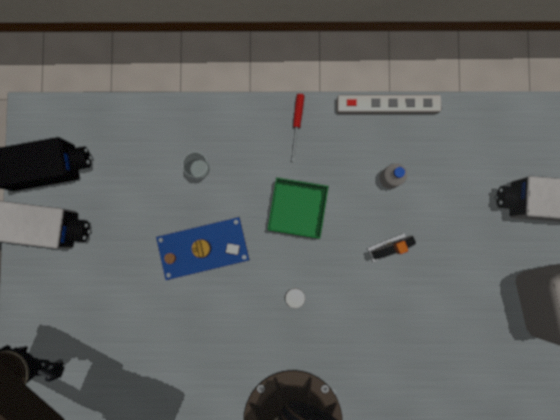

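View pics/side0.png

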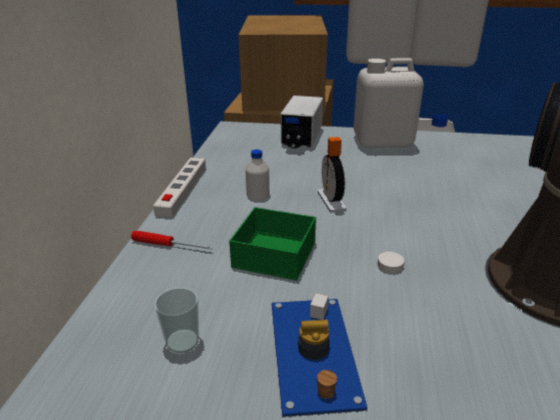

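Top view: blue plate around (203,249), with bung (169,258), offcut (233,249) and stud (201,248); bin (298,209); gauge's orange grip (402,247). The side view agrees, and the dial faces away from view (+x, image left).

```bash
cat >> h.py <<'E'
def blob(im,lo,hi,roi=None):
    m=cv2.inRange(cv2.cvtColor(im,cv2.COLOR_BGR2HSV),np.array(lo),np.array(hi))
    if roi: 
        k=np.zeros_like(m);x0,y0,x1,y1=roi;k[y0:y1,x0:x1]=1;m*=k
    c=max(cv2.findContours(m,cv2.RETR_EXTERNAL,cv2.CHAIN_APPROX_NONE)[0],key=cv2.contourArea)
    M=cv2.moments(c); return c,np.array([M['m10']/M['m00'],M['m01']/M['m00']])
def rect(n,c,z):
    P=np.array([onz(n,p[0],z)[:2] for p in c],np.float32)*1000
    return [np.round(v,1) for v in cv2.minAreaRect(P)]
E
python3 - <<'E'
from h import *
im=cv2.imread("pics/top0.png"); s=cv2.imread("pics/side0.png")
r=lambda *a:print(*a)
c,u=blob(im,(105,120,50),(125,255,255),(140,205,260,290)); r("plate",rect("top",c,.008))
c,u=blob(im,(45,120,30),(80,255,255)); r("bin",rect("top",c,.07),u)
c,u=blob(im,(2,120,50),(20,255,255),(155,245,182,270)); r("bung",rect("top",c,.034),u,onz("top",u,.034))
c,u=blob(im,(0,0,110),(180,90,255),(222,240,242,258)); r("offcut",rect("top",c,.032),u)
c,u=blob(im,(18,120,50),(35,255,255),(185,235,215,262)); r("brass",rect("top",c,.055),u)
c,u=blob(im,(2,180,100),(16,255,255),(375,225,425,270)); r("grip",rect("top",c,.18),u)
c,u2=blob(s,(2,150,80),(16,255,255),(320,130,350,160)); r("grip side",u2,rect("side",c,.16),"tri",tri(u,u2))
c,u=blob(s,(5,120,50),(18,255,255),(315,370,340,400)); r("bung side",u)
big=cv2.resize(im[195:305,140:430],None,fx=2.7,fy=2.7,interpolation=cv2.INTER_CUBIC); 
b2=cv2.resize(s[125:215,300:370],None,fx=5,fy=5,interpolation=cv2.INTER_CUBIC)
o=np.zeros((600,790,3),np.uint8); o[:297,:783]=big
o2=cv2.resize(s[290:415,260:370],None,fx=2.7*.88,fy=2.7*.88); o[300:300+o2.shape[0],:o2.shape[1]]=o2; b2=cv2.resize(b2,(233,300)); o[300:,400:633]=b2
cv2.imwrite("pics/z.png",o)
E
```

```text
plate [array([483.3, 262.3]), array([125.5, 245.5]), np.float64(13.4)]
bin [array([594.7, -11.1]), array([145.1, 146.9]), np.float64(80.6)] [297.31374046 208.14274809]
bung [array([453.9, 349.7]), array([22.8, 19.8]), np.float64(90.0)] [169.75193798 258.08914729] [0.45503833 0.35035714 0.034     ]
offcut [array([482.5, 174.1]), array([35.8, 28.9]), np.float64(78.7)] [232.03159558 248.33807267]
brass [array([483.6, 258.8]), array([44.8, 44.9]), np.float64(0.6)] [200.77554439 248.13567839]
grip [array([ 486.2, -273.2]), array([23.1, 25.5]), np.float64(90.0)] [401.56944444 246.56712963]
grip side [334.74613003 145.26522188] [array([ 486.7, -280.1]), array([ 28.4, 112.2]), np.float64(3.8)] tri (array([ 0.48687332, -0.27779471,  0.16071529]), np.float64(0.0009907878655960568))
bung side [326.13880884 382.97118156]
```

View pics/z.png

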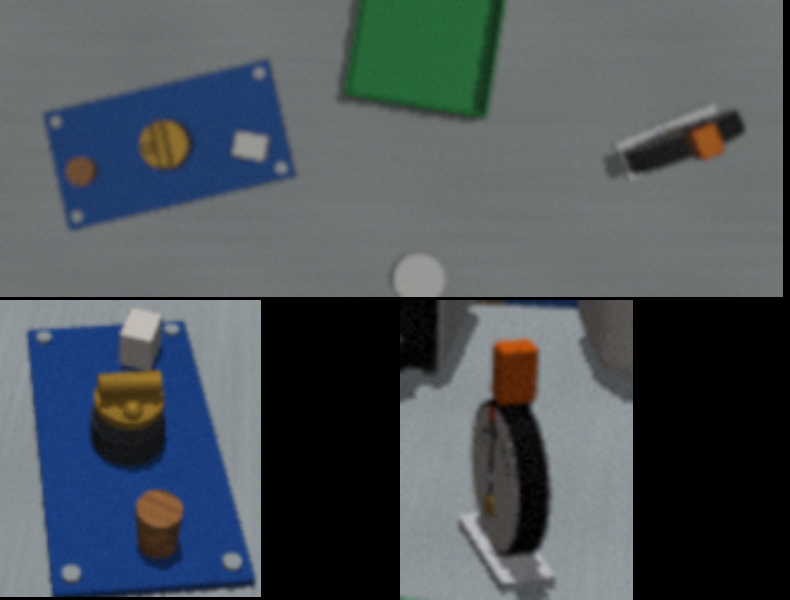

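The zoom confirms plate yaw about +13° with the bump on +y, offcut yaw about −11°, and gauge yaw about +20–30°. First move: to the bung.

Call:
{"method": "carry_out", "body": {"steps": [{"offset": [232,-261,-100],"delta_rot": [0,0,0],"fingers": 60},{"offset": [232,-261,-100],"delta_rot": [0,0,0],"fingers": 60},{"offset": [232,-261,-100],"delta_rot": [0,0,0],"fingers": 60},{"offset": [232,-261,-100],"delta_rot": [0,0,0],"fingers": 60},{"offset": [232,-261,-100],"delta_rot": [0,0,0],"fingers": 60},{"offset": [232,-261,-100],"delta_rot": [0,0,0],"fingers": 60},{"offset": [232,-261,-100],"delta_rot": [0,0,0],"fingers": 60},{"offset": [232,-261,-100],"delta_rot": [0,0,0],"fingers": 60},{"offset": [232,-261,-100],"delta_rot": [0,0,0],"fingers": 60},{"offset": [232,-261,-100],"delta_rot": [0,0,0],"fingers": 60},{"offset": [232,-261,-100],"delta_rot": [0,0,0],"fingers": 60},{"offset": [232,-261,-100],"delta_rot": [0,0,0],"fingers": 60}], "newtons": 30}}

```text
clock: 1.1
position: [0.4552, 0.3494, 0.1109]
orientation: [-0.0, 0.175, 0.985, -0.0]
ft_force: [-0.5, 0.5, -0.7]
finger_gap: 0.0599
grasp_force: 0.0
```

Call:
{"method": "carry_out", "body": {"steps": [{"offset": [0,0,-40],"delta_rot": [0,0,0],"fingers": 60},{"offset": [0,0,-75],"delta_rot": [0,0,0],"fingers": 60},{"offset": [0,0,-97],"delta_rot": [0,0,0],"fingers": 60},{"offset": [0,0,-97],"delta_rot": [0,0,0],"fingers": 60},{"offset": [0,0,-97],"delta_rot": [0,0,0],"fingers": 20},{"offset": [0,0,-97],"delta_rot": [0,0,0],"fingers": 20},{"offset": [0,0,-97],"delta_rot": [0,0,0],"fingers": 20},{"offset": [0,0,-97],"delta_rot": [0,0,0],"fingers": 20},{"offset": [0,0,-97],"delta_rot": [0,0,0],"fingers": 20},{"offset": [0,0,-97],"delta_rot": [0,0,0],"fingers": 20},{"offset": [0,0,-60],"delta_rot": [0,0,0],"fingers": 20},{"offset": [0,0,-20],"delta_rot": [0,0,0],"fingers": 20}], "newtons": 30}}

```text
clock: 2.1
position: [0.454, 0.3485, 0.0908]
orientation: [-0.001, 0.175, 0.985, -0.001]
ft_force: [1.7, 0.8, -0.7]
finger_gap: 0.0283
grasp_force: 29.9
```

Call:
{"method": "carry_out", "body": {"steps": [{"offset": [10,-26,32],"delta_rot": [0,0,0],"fingers": 20},{"offset": [140,-360,75],"delta_rot": [0,0,0],"fingers": 20},{"offset": [140,-360,75],"delta_rot": [0,0,0],"fingers": 20},{"offset": [140,-360,75],"delta_rot": [0,0,0],"fingers": 20},{"offset": [140,-360,75],"delta_rot": [0,0,0],"fingers": 20},{"offset": [140,-360,75],"delta_rot": [0,0,0],"fingers": 20},{"offset": [140,-360,75],"delta_rot": [0,0,0],"fingers": 20},{"offset": [140,-360,75],"delta_rot": [0,0,0],"fingers": 20},{"offset": [140,-360,75],"delta_rot": [0,0,0],"fingers": 20},{"offset": [140,-360,75],"delta_rot": [0,0,0],"fingers": 20},{"offset": [140,-360,75],"delta_rot": [0,0,0],"fingers": 20},{"offset": [140,-360,35],"delta_rot": [0,0,0],"fingers": 20}]}}

```text
clock: 3.1
position: [0.601, -0.0129, 0.1327]
orientation: [0.006, 0.176, 0.984, 0.001]
ft_force: [2.7, 0.7, -0.1]
finger_gap: 0.0281
grasp_force: 29.9
```

Call:
{"method": "carry_out", "body": {"steps": [{"offset": [0,0,-40],"delta_rot": [0,0,0],"fingers": 20},{"offset": [0,0,-70],"delta_rot": [0,0,0],"fingers": 20},{"offset": [0,0,-70],"delta_rot": [0,0,0],"fingers": 20},{"offset": [0,0,-70],"delta_rot": [0,0,0],"fingers": 60},{"offset": [0,0,-70],"delta_rot": [0,0,0],"fingers": 60},{"offset": [0,0,-70],"delta_rot": [0,0,0],"fingers": 60},{"offset": [0,0,-70],"delta_rot": [0,0,0],"fingers": 60},{"offset": [0,0,-70],"delta_rot": [0,0,0],"fingers": 60},{"offset": [0,0,-30],"delta_rot": [0,0,0],"fingers": 60},{"offset": [0,0,10],"delta_rot": [0,0,0],"fingers": 60},{"offset": [0,0,20],"delta_rot": [0,0,0],"fingers": 60}]}}

```text
clock: 4.02
position: [0.5981, -0.0107, 0.152]
orientation: [0.004, 0.174, 0.985, 0.0]
ft_force: [2.2, -0.3, 0.8]
finger_gap: 0.0602
grasp_force: 0.0
```

Call:
{"method": "carry_out", "body": {"steps": [{"offset": [-113,184,-50],"delta_rot": [0,0,8.7],"fingers": 60},{"offset": [-113,184,-50],"delta_rot": [0,0,8.7],"fingers": 60},{"offset": [-113,184,-50],"delta_rot": [0,0,8.7],"fingers": 60},{"offset": [-113,184,-50],"delta_rot": [0,0,8.7],"fingers": 60},{"offset": [-113,184,-50],"delta_rot": [0,0,8.7],"fingers": 60},{"offset": [-113,184,-50],"delta_rot": [0,0,8.7],"fingers": 60},{"offset": [-113,184,-50],"delta_rot": [0,0,8.7],"fingers": 60},{"offset": [-113,184,-50],"delta_rot": [0,0,8.7],"fingers": 60}]}}

```text
clock: 4.68
position: [0.4826, 0.1741, 0.0966]
orientation: [0.001, 0.098, 0.995, 0.0]
ft_force: [0.9, -0.4, 0.5]
finger_gap: 0.06
grasp_force: 0.0
```

```bash
python3 - <<'E'
from h import *
s=shot("side","s1.png"); t=shot("top","t1.png"); print(manip.read_state()["position"])
o=np.vstack([s[200:420,150:430],t[160:290,140:420]]); cv2.imwrite("pics/z1.png",cv2.resize(o,None,fx=1.7,fy=1.7))
E
```

```text
[0.48346364 0.17300058 0.09664154]
```

View pics/z1.png

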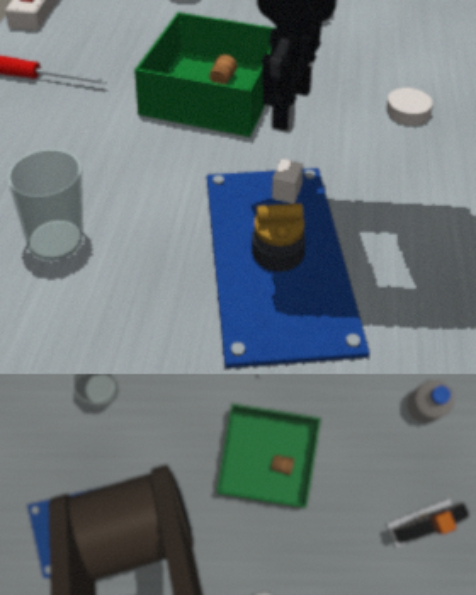

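Bung lies in the bin at (222,68); the gripper is above the offcut.

Call:
{"method": "carry_out", "body": {"steps": [{"offset": [0,0,-40],"delta_rot": [0,0,0],"fingers": 60},{"offset": [0,0,-70],"delta_rot": [0,0,0],"fingers": 60},{"offset": [0,0,-84],"delta_rot": [0,0,0],"fingers": 60},{"offset": [0,0,-84],"delta_rot": [0,0,0],"fingers": 60},{"offset": [0,0,-84],"delta_rot": [0,0,0],"fingers": 25},{"offset": [0,0,-84],"delta_rot": [0,0,0],"fingers": 25},{"offset": [0,0,-84],"delta_rot": [0,0,0],"fingers": 25},{"offset": [0,0,-84],"delta_rot": [0,0,0],"fingers": 25},{"offset": [0,0,-84],"delta_rot": [0,0,0],"fingers": 25},{"offset": [0,0,-50],"delta_rot": [0,0,0],"fingers": 25},{"offset": [0,0,-10],"delta_rot": [0,0,0],"fingers": 25},{"offset": [0,0,20],"delta_rot": [0,0,0],"fingers": 25}]}}

```text
clock: 5.78
position: [0.4826, 0.1735, 0.1187]
orientation: [0.0, 0.099, 0.995, 0.0]
ft_force: [1.1, 0.4, 0.6]
finger_gap: 0.0327
grasp_force: 30.3
```

Call:
{"method": "carry_out", "body": {"steps": [{"offset": [112,-170,30],"delta_rot": [0,0,0],"fingers": 25},{"offset": [112,-170,30],"delta_rot": [0,0,0],"fingers": 25},{"offset": [112,-170,30],"delta_rot": [0,0,0],"fingers": 25},{"offset": [112,-170,30],"delta_rot": [0,0,0],"fingers": 25},{"offset": [112,-170,30],"delta_rot": [0,0,0],"fingers": 25},{"offset": [112,-170,30],"delta_rot": [0,0,0],"fingers": 25},{"offset": [112,-170,0],"delta_rot": [0,0,0],"fingers": 25},{"offset": [112,-170,-38],"delta_rot": [0,0,0],"fingers": 25},{"offset": [112,-170,-38],"delta_rot": [0,0,0],"fingers": 60},{"offset": [112,-170,-38],"delta_rot": [0,0,0],"fingers": 60},{"offset": [112,-170,-38],"delta_rot": [0,0,0],"fingers": 60},{"offset": [112,-170,-38],"delta_rot": [0,0,0],"fingers": 60}]}}

```text
clock: 6.78
position: [0.5957, 0.0036, 0.0802]
orientation: [0.001, 0.099, 0.995, 0.0]
ft_force: [0.1, 0.8, -0.8]
finger_gap: 0.0599
grasp_force: 0.0
```

Call:
{"method": "carry_out", "body": {"steps": [{"offset": [0,0,40],"delta_rot": [0,0,0],"fingers": 60},{"offset": [0,0,80],"delta_rot": [0,0,0],"fingers": 60},{"offset": [0,0,120],"delta_rot": [0,0,0],"fingers": 60},{"offset": [0,0,160],"delta_rot": [0,0,0],"fingers": 60},{"offset": [0,0,180],"delta_rot": [0,0,0],"fingers": 60},{"offset": [0,0,180],"delta_rot": [0,0,0],"fingers": 60}]}}

```text
clock: 7.28
position: [0.5973, 0.0035, 0.2658]
orientation: [0.005, 0.099, 0.995, 0.0]
ft_force: [0.4, 0.0, 0.4]
finger_gap: 0.0599
grasp_force: 0.0
```

```bash
python3 - <<'E'
from h import *
shot("top","t2.png"); s=shot("side","s2.png")
s0=cv2.imread("pics/side0.png"); im=cv2.imread("pics/top0.png")
h=cv2.cvtColor(im,cv2.COLOR_BGR2HSV)[225:270,355:425]; g=im[225:270,355:425]
m=cv2.inRange(g,(0,0,0),(55,55,55)); 
P=np.argwhere(m)[:,::-1]+[355,225]
W=np.array([onz("top",p,.132)[:2] for p in P],np.float32)*1000; print("dark",cv2.minAreaRect(W),len(P))
mb=cv2.inRange(g,(150,150,150),(255,255,255)); P=np.argwhere(mb)[:,::-1]+[355,225]
W=np.array([onz("top",p,.01)[:2] for p in P],np.float32)*1000; v=cv2.fitLine(W,cv2.DIST_HUBER,0,.01,.01).ravel(); print("base edge",v,np.degrees(np.arctan2(-v[0],v[1])),len(P))
o=np.hstack([cv2.resize(s0[125:215,310:360],(300,540),interpolation=cv2.INTER_CUBIC),cv2.resize(im[220:275,355:425],(480,377),interpolation=cv2.INTER_CUBIC)[:,:].copy() if 0 else np.vstack([cv2.resize(im[220:275,355:425],(420,330),interpolation=cv2.INTER_CUBIC),cv2.resize(s[195:285,220:330],(420,210))])])
cv2.imwrite("pics/z2.png",o)
E
```

```text
dark ((484.70245361328125, -262.3771057128906), (25.610090255737305, 117.25179290771484), 22.684490203857422) 283Traceback (most recent call last):
  File "<stdin>", line 9, in <module>
cv2.error: OpenCV(4.12.0) /io/opencv/modules/imgproc/src/linefit.cpp:618: error: (-215:Assertion failed) npoints2 >= 0 || npoints3 >= 0 in function 'fitLine'
```

```bash
python3 - <<'E'
from h import *
s=cv2.imread("pics/s2.png");s0=cv2.imread("pics/side0.png"); im=cv2.imread("pics/top0.png")
g=im[225:270,355:425]
for th in(125,135,145):
  mb=cv2.inRange(g,(th,)*3,(255,)*3); P=np.argwhere(mb)[:,::-1]+[355,225]
  if len(P)<8: continue
  W=np.array([onz("top",p,.01)[:2] for p in P],np.float32)*1000; v=cv2.fitLine(W,cv2.DIST_HUBER,0,.01,.01).ravel(); print("base edge",th,v.round(2),np.degrees(np.arctan2(-v[0],v[1])),len(P))
o=np.hstack([cv2.resize(s0[125:215,310:360],(300,540),interpolation=cv2.INTER_CUBIC),np.vstack([cv2.resize(im[220:275,355:425],(420,330),interpolation=cv2.INTER_CUBIC),cv2.resize(s[195:285,220:330],(420,210))])])
cv2.imwrite("pics/z2.png",o)
E
```

```text
base edge 125 [ 3.7000e-01 -9.3000e-01  5.0239e+02 -2.6910e+02] -158.29622 107
base edge 135 [ 3.7000e-01 -9.3000e-01  5.0308e+02 -2.7124e+02] -158.49304 63
base edge 145 [ 3.6000e-01 -9.3000e-01  5.0674e+02 -2.8086e+02] -158.65787 13
```

View pics/z2.png

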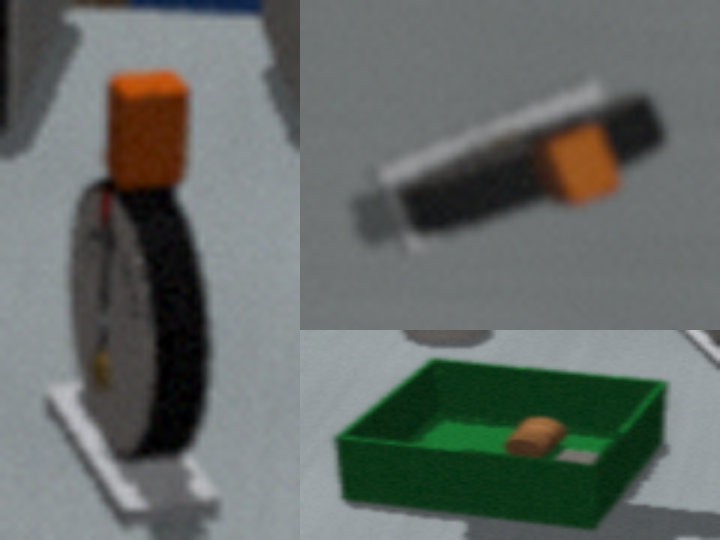

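Both pieces are in the bin, and gauge yaw is about 21.6°. Going above the grip, turning the wrist −147° so the later turns stay in range.

Call:
{"method": "carry_out", "body": {"steps": [{"offset": [-108,-280,10],"delta_rot": [0,0,-147],"fingers": 60},{"offset": [-108,-280,10],"delta_rot": [0,0,-147],"fingers": 60},{"offset": [-108,-280,10],"delta_rot": [0,0,-147],"fingers": 60},{"offset": [-108,-280,10],"delta_rot": [0,0,-147],"fingers": 60},{"offset": [-108,-280,10],"delta_rot": [0,0,-147],"fingers": 60},{"offset": [-108,-280,10],"delta_rot": [0,0,-147],"fingers": 60},{"offset": [-108,-280,10],"delta_rot": [0,0,-147],"fingers": 60},{"offset": [-108,-280,10],"delta_rot": [0,0,-147],"fingers": 60},{"offset": [-108,-280,10],"delta_rot": [0,0,-147],"fingers": 60},{"offset": [-108,-280,10],"delta_rot": [0,0,-147],"fingers": 60},{"offset": [-108,-280,10],"delta_rot": [0,0,-147],"fingers": 60},{"offset": [-108,-280,10],"delta_rot": [0,0,-147],"fingers": 60}]}}

```text
clock: 8.38
position: [0.4857, -0.2764, 0.2674]
orientation: [-0.001, 0.753, 0.658, -0.0]
ft_force: [-0.0, -0.3, 0.2]
finger_gap: 0.0601
grasp_force: 0.0
```

```bash
python3 - <<'E'
from h import *
from scipy.spatial.transform import Rotation as R
s=manip.read_state();w,x,y,z=s["orientation"];r=R.from_quat([x,y,z,w]).as_matrix()
print(s["position"],np.degrees(np.arctan2(r[1,1],r[0,1])),s["q"].round(2))
E
```

```text
[ 0.48567161 -0.27636189  0.26738096] -7.716430238097719 [-0.57  0.3   1.74 -0.    1.11 -0.44]
```

Call:
{"method": "carry_out", "body": {"steps": [{"offset": [1,0,-40],"delta_rot": [0,0,-60.7],"fingers": 60},{"offset": [1,0,-40],"delta_rot": [0,0,-60.7],"fingers": 60},{"offset": [1,0,-40],"delta_rot": [0,0,-60.7],"fingers": 60},{"offset": [1,0,-40],"delta_rot": [0,0,-60.7],"fingers": 60},{"offset": [1,0,-40],"delta_rot": [0,0,-60.7],"fingers": 60},{"offset": [1,0,-40],"delta_rot": [0,0,-60.7],"fingers": 60},{"offset": [1,0,-40],"delta_rot": [0,0,-60.7],"fingers": 60},{"offset": [1,0,-40],"delta_rot": [0,0,-60.7],"fingers": 60},{"offset": [1,0,-40],"delta_rot": [0,0,-60.7],"fingers": 60},{"offset": [1,0,-70],"delta_rot": [0,0,-60.7],"fingers": 60},{"offset": [1,0,-100],"delta_rot": [0,0,-60.7],"fingers": 60},{"offset": [1,0,-123],"delta_rot": [0,0,-60.7],"fingers": 60}]}}

```text
clock: 9.38
position: [0.4864, -0.2758, 0.143]
orientation: [-0.001, 0.982, 0.19, -0.001]
ft_force: [-0.2, -0.1, 0.1]
finger_gap: 0.0598
grasp_force: 0.0
```

Call:
{"method": "carry_out", "body": {"steps": [{"offset": [0,0,0],"delta_rot": [0,0,0],"fingers": 60},{"offset": [0,0,0],"delta_rot": [0,0,0],"fingers": 60},{"offset": [0,0,0],"delta_rot": [0,0,0],"fingers": 18},{"offset": [0,0,0],"delta_rot": [0,0,0],"fingers": 18},{"offset": [0,0,0],"delta_rot": [0,0,0],"fingers": 18},{"offset": [0,0,0],"delta_rot": [0,0,0],"fingers": 18},{"offset": [0,0,0],"delta_rot": [0,0,0],"fingers": 18},{"offset": [0,0,0],"delta_rot": [0,0,0],"fingers": 18},{"offset": [0,0,0],"delta_rot": [0,0,0],"fingers": 18},{"offset": [0,0,0],"delta_rot": [0,0,0],"fingers": 18}], "newtons": 100}}

```text
clock: 10.22
position: [0.4881, -0.2769, 0.1468]
orientation: [0.001, 0.982, 0.19, 0.001]
ft_force: [-1.7, 2.9, 13.7]
finger_gap: 0.0214
grasp_force: 99.0
```

```bash
cat >> h.py <<'E'
from scipy.spatial.transform import Rotation as Ro
def st():
    s=manip.read_state();w,x,y,z=s["orientation"];r=Ro.from_quat([x,y,z,w]).as_matrix()
    print("t",round(s["clock"],2),"p",s["position"].round(4),"yaw",np.degrees(np.arctan2(r[1,1],r[0,1])).round(1),"z",r[:,2].round(3),"q",s["q"].round(2),"F",s["ft_force"].round(2),"gap",s["finger_gap"].round(4),s["grasp_force"].round(1)); return s,r
E
python3 -c "
from h import *
st()"
```

```text
Traceback (most recent call last):
  File "h.py", line 32, in st
    print("t",round(s["clock"],2),"p",s["position"].round(4),"yaw",np.degrees(np.arctan2(r[1,1],r[0,1])).round(1),"z",r[:,2].round(3),"q",s["q"].round(2),"F",s["ft_force"].round(2),"gap",s["finger_gap"].round(4),s["grasp_force"].round(1)); return s,r
                                                                                                                                                                                           ^^^^^^^^^^^^^^^^^^^^^
AttributeError: 'float' object has no attribute 'round'
```

Call:
{"method": "carry_out", "body": {"steps": [{"offset": [0,0,20],"delta_rot": [0,0,0],"fingers": 18},{"offset": [0,0,50],"delta_rot": [0,0,0],"fingers": 18},{"offset": [0,0,85],"delta_rot": [0,0,0],"fingers": 18},{"offset": [0,30,115],"delta_rot": [0,0,5],"fingers": 18},{"offset": [0,60,130],"delta_rot": [0,0,10],"fingers": 18},{"offset": [0,95,130],"delta_rot": [0,0,16],"fingers": 18},{"offset": [0,130,130],"delta_rot": [0,0,22],"fingers": 18},{"offset": [0,165,130],"delta_rot": [0,0,28],"fingers": 18},{"offset": [0,200,130],"delta_rot": [0,0,34],"fingers": 18},{"offset": [0,235,130],"delta_rot": [0,0,40],"fingers": 18},{"offset": [0,270,130],"delta_rot": [0,0,46],"fingers": 18},{"offset": [0,305,130],"delta_rot": [0,0,52],"fingers": 18}]}}

```text
clock: 11.22
position: [0.4869, 0.0301, 0.2758]
orientation: [0.0, 0.797, 0.604, 0.0]
ft_force: [0.9, 0.5, -4.7]
finger_gap: 0.0215
grasp_force: 100.1
```

Call:
{"method": "carry_out", "body": {"steps": [{"offset": [0,35,0],"delta_rot": [0,0,6],"fingers": 18},{"offset": [0,70,0],"delta_rot": [0,0,12],"fingers": 18},{"offset": [0,105,0],"delta_rot": [0,0,18],"fingers": 18},{"offset": [0,130,0],"delta_rot": [0,0,20],"fingers": 18},{"offset": [0,150,0],"delta_rot": [0,0,20],"fingers": 18},{"offset": [0,160,0],"delta_rot": [0,0,20],"fingers": 18},{"offset": [0,160,0],"delta_rot": [0,0,20],"fingers": 18},{"offset": [0,160,0],"delta_rot": [0,0,20],"fingers": 18},{"offset": [0,160,0],"delta_rot": [0,0,20],"fingers": 18},{"offset": [0,160,0],"delta_rot": [0,0,20],"fingers": 18},{"offset": [0,160,0],"delta_rot": [0,0,20],"fingers": 18},{"offset": [0,160,0],"delta_rot": [0,0,20],"fingers": 18}]}}

```text
clock: 12.22
position: [0.4874, 0.1877, 0.2751]
orientation: [0.0, 0.683, 0.731, -0.0]
ft_force: [0.1, -0.3, -4.4]
finger_gap: 0.021
grasp_force: 100.1
```

Call:
{"method": "carry_out", "body": {"steps": [{"offset": [0,0,0],"delta_rot": [0,0,0],"fingers": 18},{"offset": [0,0,0],"delta_rot": [0,0,0],"fingers": 18},{"offset": [0,0,0],"delta_rot": [0,0,0],"fingers": 18},{"offset": [0,0,0],"delta_rot": [0,0,0],"fingers": 18},{"offset": [0,0,0],"delta_rot": [0,0,0],"fingers": 18},{"offset": [0,0,0],"delta_rot": [0,0,0],"fingers": 18},{"offset": [0,0,0],"delta_rot": [0,0,0],"fingers": 18},{"offset": [0,0,0],"delta_rot": [0,0,0],"fingers": 18},{"offset": [0,0,0],"delta_rot": [0,0,0],"fingers": 18},{"offset": [0,0,0],"delta_rot": [0,0,0],"fingers": 18}]}}

```text
clock: 13.05
position: [0.4874, 0.1884, 0.275]
orientation: [0.0, 0.682, 0.731, -0.0]
ft_force: [0.1, -0.5, -5.5]
finger_gap: 0.0209
grasp_force: 100.1
```

```bash
sed -i 's/,s\["grasp_force"\].round(1)/,s["grasp_force"]/; s/s\["finger_gap"\].round(4)/s["finger_gap"]/' h.py
python3 - <<'E'
from h import *
st(); s=shot("side","s3.png"); t=shot("top","t3.png")
p=proj("side",[.483,.18,.20]); print(p)
x,y=int(p[0]),int(p[1]); x0=max(x-110,0);y0=max(y-110,0); print(x0,y0)
cv2.imwrite("pics/z3.png",cv2.resize(s[y0:y0+200,x0:x0+220],None,fx=3,fy=3,interpolation=cv2.INTER_CUBIC))
E
```

```text
t 13.05 p [0.4874 0.1884 0.275 ] yaw 4.0 z [ 0. -0. -1.] q [ 0.31  0.24  1.81 -0.    1.1   0.24] F [ 0.1  -0.54 -5.46] gap 0.020896019363107622 100.14945387840271
[322.45331667 229.22687584]
212 119
```

View pics/z3.png

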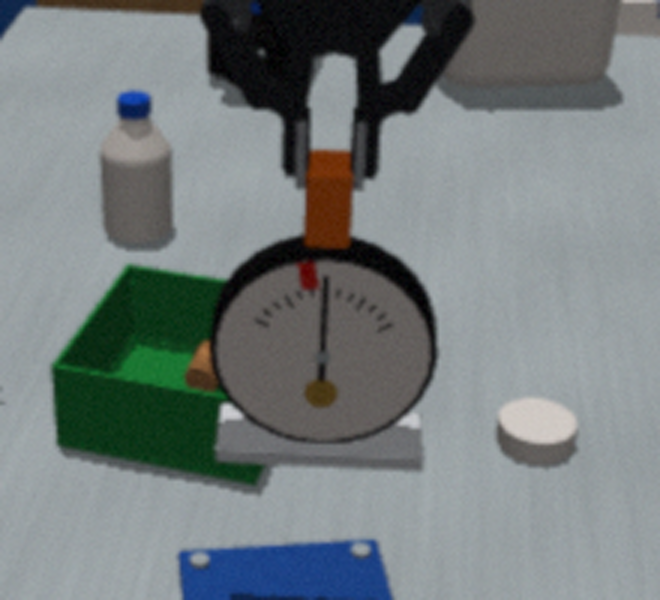

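```bash
cat > g.py <<'E'
from h import *
def gauge(f,Y,x0=212,y0=119):
    # plane of dial: y ~ Y (world), returns key points
    s=cv2.imread("pics/"+f) if isinstance(f,str) else f
    roi=(x0,y0,x0+220,y0+200)
    def onp(uv,yy):
        o,d=ray("side",uv); return o+d*(yy-o[1])/d[1]
    c,u=blob(s,(4,170,60),(18,255,255),(300,150,350,210)); r=cv2.boundingRect(c); 
    print("grip px",u,r,"top",onp((u[0],r[1]+5),Y+.015)*1000//1,"bottom",onp((u[0],r[1]+r[3]),Y+.015)*1000//1)
    h=cv2.cvtColor(s,cv2.COLOR_BGR2HSV); m=cv2.inRange(h,(0,150,60),(3,255,255))|cv2.inRange(h,(174,130,60),(180,255,255))
    k=np.zeros_like(m);k[195:260,285:360]=255;m&=k; c=max(cv2.findContours(m,0,1)[0],key=cv2.contourArea); M=cv2.moments(c); red=np.array([M['m10'],M['m01']])/M['m00']
    return u,red
E
python3 - <<'E'
from g import *
u,red=gauge("s3.png",.188); print("red",red)
for p in [(.487,.188,.275),(.487,.188,.294)]: print(proj("side",p))
t=cv2.imread("pics/t3.png")
o=lambda uv,yy:(lambda a:a[0]+a[1]*(yy-a[0][1])/a[1][1])(ray("side",uv))
f=lambda x,y:(212+x/3,119+y/3)
print("dial c",o(f(321.5,350),.20)); C=o(f(321.5,356),.20)
for n,q in dict(red=tuple(red),tip=f(327,280),pivot=f(322,356),weight=f(320,394)).items(): print(n,(o(q,.20)*1000).round(1))
for n,q in dict(bl=f(218,458),br=f(421,466)).items(): print(n,(o(q,.21)*1000).round(1))
for n,q in dict(gtl=f(309,165),gtr=f(352,168),gbl=f(305,245),gbr=f(351,248)).items(): print(n,(o(q,.203)*1000).round(1))
E
```

```text
grip px [321.02936311 185.26757651] (314, 170, 15, 32) top [487. 203. 310.] bottom [485. 203. 264.]
red [314.26666667 210.30555556]
[321.31600378 191.30730721]
[321.76843548 180.41925398]
dial c [0.48676762 0.2        0.19990162]
red [496.1 200.  246.8]
tip [485.4 200.  244. ]
pivot [486.4 200.  196. ]
weight [486.6 200.  170.9]
bl [542.1 210.  128.1]
br [428.6 210.  135.1]
gtl [496.6 203.  311.5]
gtr [475.2 203.  311.3]
gbl [497.3 203.  265.7]
gbr [473.6 203.  265.8]
```

Gauge is held upright facing the camera: red mark at (307,275), pointer tip at (327,280), pivot at (322,356). The mark is about +0.20 rad, so I'll rock −12° about the gauge's x axis and check.

Call:
{"method": "carry_out", "body": {"steps": [{"offset": [0,0,0],"delta_rot": [0.2,-3,0],"fingers": 18},{"offset": [0,0,0],"delta_rot": [0.4,-6,0],"fingers": 18},{"offset": [0,0,0],"delta_rot": [0.6,-9,0],"fingers": 18},{"offset": [0,0,0],"delta_rot": [0.8,-12,0],"fingers": 18},{"offset": [0,0,0],"delta_rot": [0.8,-12,0],"fingers": 18},{"offset": [0,0,0],"delta_rot": [0.8,-12,0],"fingers": 18},{"offset": [0,0,0],"delta_rot": [0.8,-12,0],"fingers": 18},{"offset": [0,0,0],"delta_rot": [0.8,-12,0],"fingers": 18},{"offset": [0,0,0],"delta_rot": [0.8,-12,0],"fingers": 18},{"offset": [0,0,0],"delta_rot": [0.8,-12,0],"fingers": 18},{"offset": [0,0,0],"delta_rot": [0.8,-12,0],"fingers": 18},{"offset": [0,0,0],"delta_rot": [0.8,-12,0],"fingers": 18}]}}

```text
clock: 14.15
position: [0.4874, 0.1884, 0.2749]
orientation: [0.072, 0.679, 0.727, 0.076]
ft_force: [0.1, 0.2, -4.5]
finger_gap: 0.021
grasp_force: 100.2
```

Call:
{"method": "carry_out", "body": {"steps": [{"offset": [0,0,0],"delta_rot": [0,0,0],"fingers": 18},{"offset": [0,0,0],"delta_rot": [0,0,0],"fingers": 18},{"offset": [0,0,0],"delta_rot": [0,0,0],"fingers": 18},{"offset": [0,0,0],"delta_rot": [0,0,0],"fingers": 18},{"offset": [0,0,0],"delta_rot": [0,0,0],"fingers": 18},{"offset": [0,0,0],"delta_rot": [0,0,0],"fingers": 18},{"offset": [0,0,0],"delta_rot": [0,0,0],"fingers": 18},{"offset": [0,0,0],"delta_rot": [0,0,0],"fingers": 18},{"offset": [0,0,0],"delta_rot": [0,0,0],"fingers": 18},{"offset": [0,0,0],"delta_rot": [0,0,0],"fingers": 18}]}}

```text
clock: 14.98
position: [0.4873, 0.1884, 0.275]
orientation: [0.072, 0.679, 0.727, 0.076]
ft_force: [-1.1, -0.5, -4.2]
finger_gap: 0.0214
grasp_force: 100.2
```

```bash
python3 - <<'E'
from h import *
st(); s=shot("side","s4.png"); t=shot("top","t4.png")
cv2.imwrite("pics/z4.png",cv2.resize(s[159:289,262:382],None,fx=4.5,fy=4.5,interpolation=cv2.INTER_CUBIC))
E
```

```text
t 14.98 p [0.4873 0.1884 0.275 ] yaw 4.0 z [ 0.208  0.014 -0.978] q [ 0.36  0.13  1.97 -0.08  0.85  0.33] F [-1.09 -0.5  -4.25] gap 0.021359038826131105 100.16049027442932
```

View pics/z4.png

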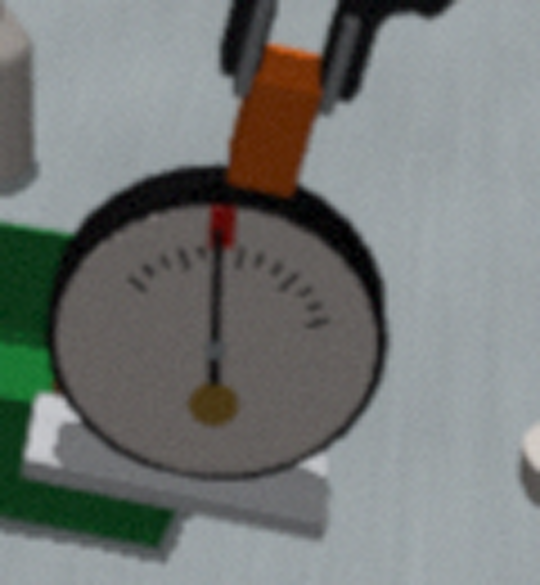

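The pointer lies on the red mark within about 0.02 rad (tip at (219,240), mark at (222,226)), so the tilt is right. Turn to ridge yaw, hovering over the stud.

Call:
{"method": "carry_out", "body": {"steps": [{"offset": [-1,10,-2],"delta_rot": [0,0,-7],"fingers": 18},{"offset": [-2,20,-4],"delta_rot": [0,0,-14],"fingers": 18},{"offset": [-3,30,-6],"delta_rot": [0,0,-21],"fingers": 18},{"offset": [-4,40,-8],"delta_rot": [0,0,-28],"fingers": 18},{"offset": [-5,50,-10],"delta_rot": [0,0,-35],"fingers": 18},{"offset": [-6,60,-12],"delta_rot": [0,0,-42],"fingers": 18},{"offset": [-7,70,-14],"delta_rot": [0,0,-49],"fingers": 18},{"offset": [-8,80,-17],"delta_rot": [0,0,-56],"fingers": 18},{"offset": [-9,90,-20],"delta_rot": [0,0,-63],"fingers": 18},{"offset": [-10,95,-23],"delta_rot": [0,0,-70],"fingers": 18},{"offset": [-10,100,-25],"delta_rot": [0,0,-77],"fingers": 18},{"offset": [-10,100,-25],"delta_rot": [0,0,-80.6],"fingers": 18}]}}

```text
clock: 16.08
position: [0.4775, 0.2897, 0.2493]
orientation: [0.104, 0.988, 0.112, 0.012]
ft_force: [-0.3, -0.1, -5.0]
finger_gap: 0.0214
grasp_force: 100.2
```

Call:
{"method": "carry_out", "body": {"steps": [{"offset": [0,0,0],"delta_rot": [0,0,0],"fingers": 18},{"offset": [0,0,0],"delta_rot": [0.97,0.23,0],"fingers": 18},{"offset": [0,0,0],"delta_rot": [0.97,0.23,0],"fingers": 18},{"offset": [0,0,0],"delta_rot": [0.97,0.23,0],"fingers": 18},{"offset": [0,0,0],"delta_rot": [0.97,0.23,0],"fingers": 18},{"offset": [0,0,0],"delta_rot": [0.97,0.23,0],"fingers": 18},{"offset": [0,0,0],"delta_rot": [0.97,0.23,0],"fingers": 18}]}}

```text
clock: 16.67
position: [0.4774, 0.2884, 0.2502]
orientation: [0.095, 0.989, 0.116, 0.011]
ft_force: [-0.2, 0.1, -4.6]
finger_gap: 0.0211
grasp_force: 100.2
```

```bash
python3 - <<'E'
from h import *
s,r=st(); print("foot",s["position"]+.1465*r[:,2])
i=shot("side","s5.png"); shot("top","t5.png")
cv2.imwrite("pics/z5.png",cv2.resize(i[200:400,220:400],None,fx=3,fy=3,interpolation=cv2.INTER_CUBIC))
E
```

```text
t 16.67 p [0.4774 0.2884 0.2502] yaw -76.6 z [ 0.044 -0.186 -0.982] q [ 0.61  0.36  1.71 -0.2   1.15  2.04] F [-0.24  0.12 -4.59] gap 0.02107741932284045 100.16925930976868
foot [0.48381193 0.26110338 0.10637814]
```

View pics/z5.png

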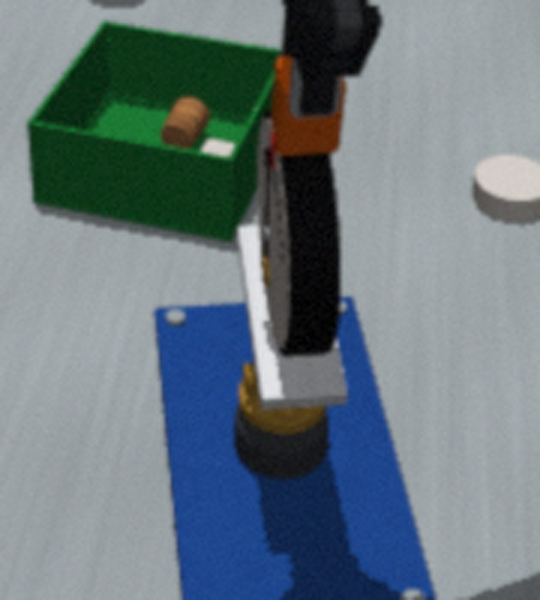

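```bash
python3 - <<'E'
from h import *
f=lambda p:(p[0]*1e0/3+220,p[1]/3+200)
y=np.array([-.232*.982,.973*.982,-.19]);x=np.array([.973,.232,0]);F=np.array([.4838,.2611,.1064])
for a in(.022,-.022): print("pred corner",((proj("side",F+.058*y+a*x)-[220,200])*3).round(0))
print("stud top, ridge ends",[((proj("side",np.array([.4835,.2615,.07])+a*x)-[220,200])*3).round(0) for a in(.022,0,-.022)])
print("collar c top",((proj("side",[.4835,.2615,.03])-[220,200])*3).round(0))
E
```

```text
pred corner [260. 409.]
pred corner [346. 404.]
stud top, ridge ends [array([246., 368.]), array([286., 365.]), array([325., 363.])]
collar c top [284. 418.]
```

Projected corners match the picture within 2 px, so alignment is good. Descend.

Call:
{"method": "carry_out", "body": {"steps": [{"offset": [0,0,-12],"delta_rot": [0,0,0],"fingers": 18},{"offset": [0,0,-24],"delta_rot": [0,0,0],"fingers": 18},{"offset": [0,0,-31],"delta_rot": [0,0,0],"fingers": 18},{"offset": [0,0,-34],"delta_rot": [0,0,0],"fingers": 18},{"offset": [0,0,-36],"delta_rot": [0,0,0],"fingers": 18},{"offset": [0,0,-38],"delta_rot": [0,0,0],"fingers": 18},{"offset": [0,0,-40],"delta_rot": [0,0,0],"fingers": 18},{"offset": [0,0,-41],"delta_rot": [0,0,0],"fingers": 18},{"offset": [0,0,-42],"delta_rot": [0,0,0],"fingers": 18},{"offset": [0,0,-42],"delta_rot": [0,0,0],"fingers": 18},{"offset": [0,0,-42],"delta_rot": [0,0,0],"fingers": 18},{"offset": [0,0,-42],"delta_rot": [0,0,0],"fingers": 18}]}}

```text
clock: 17.77
position: [0.4775, 0.2885, 0.2082]
orientation: [0.095, 0.989, 0.116, 0.011]
ft_force: [-0.6, 0.1, -0.3]
finger_gap: 0.0215
grasp_force: 100.8
```

Call:
{"method": "carry_out", "body": {"steps": [{"offset": [0,0,0],"delta_rot": [0,0,0],"fingers": 18},{"offset": [0,0,0],"delta_rot": [0,0,0],"fingers": 18},{"offset": [0,0,0],"delta_rot": [0,0,0],"fingers": 18},{"offset": [0,0,0],"delta_rot": [0,0,0],"fingers": 18},{"offset": [0,0,0],"delta_rot": [0,0,0],"fingers": 18},{"offset": [0,0,0],"delta_rot": [0,0,0],"fingers": 18},{"offset": [0,0,0],"delta_rot": [0,0,0],"fingers": 18},{"offset": [0,0,0],"delta_rot": [0,0,0],"fingers": 18},{"offset": [0,0,0],"delta_rot": [0,0,0],"fingers": 18},{"offset": [0,0,0],"delta_rot": [0,0,0],"fingers": 18},{"offset": [0,0,0],"delta_rot": [0,0,0],"fingers": 18},{"offset": [0,0,0],"delta_rot": [0,0,0],"fingers": 18}]}}

```text
clock: 18.77
position: [0.4774, 0.2884, 0.208]
orientation: [0.095, 0.989, 0.116, 0.011]
ft_force: [-0.7, 1.7, 1.6]
finger_gap: 0.0213
grasp_force: 100.9
```

```bash
python3 - <<'E'
from h import *
s,r=st(); print("foot",s["position"]+.1465*r[:,2])
i=shot("side","s6.png"); t=shot("top","t6.png")
print([manip.read_state()["ft_force"].round(2) for _ in range(1)])
cv2.imwrite("pics/z6.png",cv2.resize(i[210:390,240:380],None,fx=3.3,fy=3.3,interpolation=cv2.INTER_CUBIC))
E
```

```text
t 18.77 p [0.4774 0.2884 0.208 ] yaw -76.6 z [ 0.044 -0.186 -0.982] q [ 0.61  0.4   1.76 -0.2   1.06  2.06] F [-0.66  1.65  1.62] gap 0.0213048243062451 100.86119055747986
foot [0.4837633  0.26114993 0.06421907]
[array([-0.68,  0.39,  1.47])]
```

View pics/z6.png

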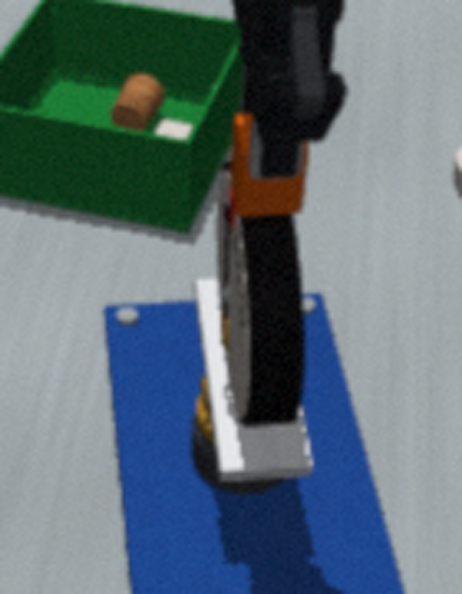

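Gauge sits on the ridge with a push change of about 6 N, so the stud is about half-way down. Check base corners against the expected tilt.

```bash
python3 - <<'E'
from h import *
s,r=st(); y=-r[:,1]; z=-r[:,2]; x=np.cross(y,z); F=s["position"]-.1465*z; print("tilt",np.arcsin(y[2]))
P=lambda p:((proj("side",p)-[240,210])*3.3).round(0)
for a in(.022,-.022): print("near",P(F+.058*y+a*x),"far top",P(F-.058*y+a*x+.01*z))
print("grip bottom front",[P(F+.136*z+.012*y+a*x) for a in(.015,-.015)])
E
```

```text
t 18.87 p [0.4773 0.2884 0.208 ] yaw -76.6 z [ 0.044 -0.186 -0.982] q [ 0.61  0.4   1.76 -0.2   1.06  2.06] F [-0.68  0.39  1.47] gap 0.020902634455096984 100.8615517616272
tilt -0.192523051051372
near [218. 482.] far top [193. 276.]
near [310. 476.] far top [276. 271.]
grip bottom front [array([235., 218.]), array([303., 215.])]
```

```bash
python3 -c "
from h import *
print(manip.sign_off())"
```

```text
the job is handed in; nothing more can be done
None
```

I handed the job in at about 19 s: both debris pieces are in the bin, and the gauge is held on the ridge with the stud about 6 mm down. The pointer should be within roughly 0.04 rad of the mark, going by a dial check made just before lowering. No verdict was returned.

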